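Set a culture dish between gauge and bottle and hold the loupe over it in focus

TASK

Set the small round culture dish flat on the worktop midway between the focus gauge and the red-capped bottle and let go of it. Then take the loupe by its blue handle and hold its lens level, centred over the dish, at the height marked by the middle of the yellow collar on the gauge; finish while still holding it there, steady, with the loupe touching nothing but the gripper. Do not shift the bottle, or the collar on its post.

Things in the scene. Friction and masses are not known exactly. Their poses are not given: they have to be found in the camera images.
- dish_center (a point): centre, half-way up, of the small loose round clear culture dish with pale pink contents (looks whitish under strong light): about 60 mm across, 14 mm high, about 20 g; it lies flat on the worktop (centre 7 mm above it). The only dish on the worktop; it can be gripped across its full width from above. z is its axis, up.
- dish: the same dish; this origin is the centre of its underside.
- midpoint (a point): unmarked point on the worktop (z = 0) exactly midway between the gauge's post and the bottle's axis, which stand 260 mm apart. Its y axis runs along the line between them, its x axis is square to that line, pointing away from the robot.
- gauge: focus gauge, fixed to the worktop, at one end of that line (either end): dark round foot 64 mm across and 13 mm high, upright 10 mm post with its top 162 mm above the worktop, yellow collar on the post. Origin: on the worktop on the post's axis.
- mark (a point): centre (half-way up) of the yellow collar on the gauge's post: 26 mm across, 12 mm high, with a small black clamp screw that sticks out 28 mm from the post's axis. Its height is the focal height, 90 to 125 mm above the worktop, different each time; the collar stays where it is unless pushed. z is up.
- bottle: loose glass bottle with red cap and pink contents, 62 mm across, 126 mm high, standing at the other end of the line. Origin: centre of its underside.
- loupe: hand loupe lying on the worktop, about 90 g, 198 mm long, silver round lens rim at one end (70 mm across, 14 mm thick), straight handle: blue, ending in a 12 mm black cap. Origin: on the underside, under the middle of the grip. x points along the handle to the lens, z is up, square to the lens plane (vertical when level).
- loupe_grip (a point): middle of the grip on the loupe's handle, near its centre of mass, 18 mm above the underside: here the blue handle is 18 mm wide (along y, flat sides) and 20 mm high, its lower face 8 mm above the worktop as the loupe lies. Flat blue sides reach from 75 mm behind this point to 23 mm ahead of it. Axes as loupe.
- loupe_lens (a point): centre of the loupe's lens, half-way through its thickness: 78 mm ahead (+x) of loupe_grip and 11 mm below it (7 mm above the underside).
There are look-alikes about, which are no part of the job. What is shaped like the dish but purple is not meant.

How it is judged:
By the outcome, as a careful person would: the job done as asked, in the order asked, and still so for the second after the job is handed in, while the arm keeps its last pose, push and grip.
It also fails if it takes over 66 s, if anything falls off the work surface, if the arm or the gripper's body presses on something with over 40 N, if the wrist force passes 120 N, or if a joint passes its speed limit or range.

ROBOT

A 6-joint arm with a two-finger parallel gripper is mounted at the origin on a cart in front of the work surface, level with it; the furniture and walls round the work are solid. World frame = base frame: x ahead of the robot, y to its left, z up, the work surface at z = 0. Lengths are in mm, angles in rad, forces in N, time in s.
With the tool pointing down it reaches from about 350 to 950 mm from the base axis. Payload 17.4 kg.
Tool frame: the origin (TCP) lies midway between the tips of the shut fingers; the grasp point (between the pads) lies 19 mm behind it; z points along the fingers, x is the direction in which the jaws open and shut, and the axes are right-handed (so a half turn about z gives the same grasp; the last joint's range is limited). The gripper opens to 93 mm and grips with 3 to 60 N. Pads are 15 mm wide; open, the fingers measure 128 mm over their backs; the gripper's body (75 mm by 188 mm) begins 65 mm behind the grasp point.
Start: joints at [1.166, 0.116, 1.442, -0, 1.584, -0.038], TCP at [242.084, 630.102, 218.646] pointing down, gripper open.
Joint ranges: [-2.83, 2.83], [-0.83, 2.19], [0.07, 2.5], [-1.14, 4.28], [0.01, 3], [-2.97, 2.97]. Speed limits (rad/s): [1.89, 1.89, 2.22, 3.14, 3.14, 3.14].

INTERFACE

Orientations are given as [roll, pitch, yaw] about the fixed x, y, z axes, in that order (R = Rz(yaw) Ry(pitch) Rx(roll)).
In Python, from bench import observe, grab_frame, sign_off, outline_of gives the robot as it stands.
- The arm moves only by the tool servo_tool, never from a script. Its argument "commands" is a list of rows, each a list of 6 numbers: the shift along the tool's x, y, z in m, then the turn, a rotation vector about the tool's x, y, z in degrees. In form: [[dx, dy, dz, ax, ay, az], ...]. A call has 1 to 20 rows; each row shifts and turns the pose as measured when the row begins, along the tool's axes as they then stand; what a row does not reach is not made up. A row lasts 1/10 s, in which the tool goes at most 50 mm and 8.59 degrees, less where a joint would pass 70% of its speed; a pose out of reach is approached as far as the arm can. A call with a gripper value outside its range is refused whole. "grip" is the opening, from 0 (shut) to 1 (fully open), set as the call begins (left out, the last holds). The fingers move at their own pace and stop on an object; "force" is the grip in N (left out, the last holds). Time passes only in rows, so rows that do not move let the fingers close. It gives the time, the measured TCP pose, the force and the opening at its end, in the units of the state.
- observe(): the state, without advancing time (a new reading comes with each control period).
- grab_frame(name): name is "side" or "top"; returns a dict with "color" (384x512x3 uint8, red, green, blue), "intrinsics" (3x3 intrinsics, pixels), "R" (3x3) and "t" (3): a world point X has camera coordinates R X + t. Camera axes: x right, y down, z forward; pixel columns grow to the right and rows downward; lengths in mm; the calibration is good to about 2 mm. A picture is of the moment at which its call begins. There is no depth.
- sign_off(): hands the job in, once; it reports no verdict.
Trained networks look in the newest picture that a camera, given by its name, has taken for a name from the list of things; names that differ only in an ending like _2 or _b are one class to them, and where a whole thing is asked for, a point or a joint stands for the part that bears it (a point fixed in the world has none). Each returns a list of dicts, best first, with "conf" (0 to 1); they miss things now and then, are a little off and sometimes report something else, mostly with a low value. They report only what shows in the picture. A call takes as long as a camera call. They do not tell look-alikes from the thing itself.
- outline_of(name, camera): "mask" (384x512 bool, what is visible of it) and "position" ([column, row] in pixels, amid what is visible of it).
The state is a dict: "t": time; "joint_positions": joint angles; "joint_velocities": joint speeds; "joint_torque": joint torques, N m; "position": TCP position; "orientation": TCP orientation; "ft_force": force on the tool from outside, world axes, zero at the start; "ft_torque": the same for the moment, N m; "opening": opening from 0.0 (shut) to 1.0 (fully open).
Only numpy, scipy, OpenCV 4.12 (cv2) and the standard library are available. Lean on these libraries where they do the work, as an engineer would, in place of code of your own. Each camera call takes 0.05 s, during which the arm holds its last target. There are 200 camera calls.

## Working session

There is one attempt and no reset: what is moved stays moved. The work goes in short steps, Python scripts to look and compute and a tool call to move; the robot and the scene stay as the last step left them, time stands still between calls to the robot, and variables do not carry over. Pictures are saved under pics/ and viewed, on a budget of 10 in all, crops included, one or two more only if the job needs it, and the job is handed in when it is done.

Besides the shell and the picture viewer there is one more tool, called after "Emit:" in YAML: its name, and indented under it one key for each argument. servo_tool: Moves the arm, as the interface text tells. Its arguments: {"type":"object","properties":{"commands":{"type":"array","items":{"type":"array","items":{"type":"number"}}},"grip":{"type":"number"},"force":{"type":"number"}},"required":["commands"]}

```bash
mkdir -p pics; ls
python3 - <<'E'
from bench import *
import cv2,numpy as np
s=observe();print(s['t'],s['position'],s['orientation'],s['opening'])
for c in ('top','side'):
    f=grab_frame(c);cv2.imwrite(f'pics/{c}0.png',f['color'][...,::-1])
    np.savez(f'{c}0.npz',**f)
    R=np.array(f['R']);print(c,np.array(f['intrinsics']).tolist(),R.round(3).tolist(),(-R.T@np.array(f['t'])).round(1))
    for n in ('dish','gauge','mark','bottle','loupe','loupe_lens','loupe_grip','dish_center'):
        for d in outline_of(n,c): 
            ys,xs=np.where(d['mask']);print(n,round(d['conf'],2),np.round(d['position'],1),d['mask'].sum(),(xs.min(),xs.max(),ys.min(),ys.max()) if len(xs) else '')
E
```

```text
pics
0.0 [241.9901311  629.91572392 217.92955212] [-3.14155492e+00  1.12886643e-03  1.20402566e+00] 1.0016895067809872
top [[499.62776446917974, 0.0, 259.62870132209844], [0.0, 499.62776446917974, 186.65737643696707], [0.0, 0.0, 1.0]] [[-0.015, -1.0, 0.015], [-0.994, 0.013, -0.108], [0.107, -0.016, -0.994]] [ 370.2    2.7 1448.8]
dish 0.93 [368.3 205.4] 349 (np.int64(357), np.int64(377), np.int64(195), np.int64(216))
dish 0.76 [270.5 209.2] 349 (np.int64(260), np.int64(280), np.int64(198), np.int64(218))
dish 0.75 [328.8 213.4] 362 (np.int64(319), np.int64(340), np.int64(198), np.int64(218))
gauge 0.91 [221.2 160.9] 430 (np.int64(207), np.int64(228), np.int64(148), np.int64(175))
mark 0.64 [221.2 159.3] 37 (np.int64(212), np.int64(219), np.int64(149), np.int64(163))
bottle 0.81 [310.4 175.6] 470 (np.int64(296), np.int64(320), np.int64(162), np.int64(186))
bottle 0.75 [218.9 157.7] 58 (np.int64(211), np.int64(220), np.int64(148), np.int64(163))
loupe 0.93 [138.9 205.9] 823 (np.int64(125), np.int64(149), np.int64(186), np.int64(255))
loupe_lens 0.6 [132.7 204.5] 867 (np.int64(124), np.
[... 1048 characters left out ...]
7), np.int64(135), np.int64(180))
loupe 0.83 [231.9 336.4] 1629 (np.int64(194), np.int64(291), np.int64(310), np.int64(366))
loupe_lens 0.9 [232.5 337.8] 1608 (np.int64(193), np.int64(290), np.int64(311), np.int64(366))
loupe_grip 0.93 [231.1 337.4] 1509 (np.int64(194), np.int64(290), np.int64(311), np.int64(365))
dish_center 0.71 [300.9 165. ] 285 (np.int64(293), np.int64(313), np.int64(158), np.int64(174))
dish_center 0.66 [233.7 341. ] 1462 (np.int64(195), np.int64(289), np.int64(312), np.int64(366))
dish_center 0.65 [309.2 144.5] 227 (np.int64(301), np.int64(319), np.int64(139), np.int64(153))
dish_center 0.64 [284.  206.5] 327 (np.int64(275), np.int64(296), np.int64(196), np.int64(214))
```

Run:
```python
import cv2
t=cv2.imread('pics/top0.png');s=cv2.imread('pics/side0.png')
cv2.imwrite('pics/t0c.png',cv2.resize(t[130:270,110:400],(800,386),interpolation=cv2.INTER_CUBIC))
cv2.imwrite('pics/s0c.png',cv2.resize(s[125:375,175:345],(408,600),interpolation=cv2.INTER_CUBIC))
```

```text
(no output)
```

View pics/t0c.png

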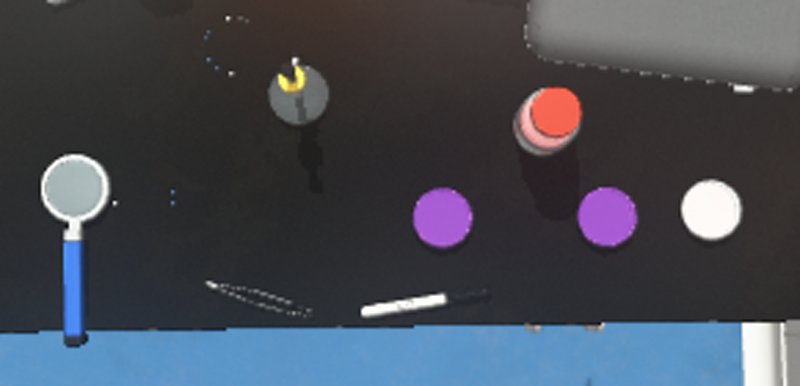

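View pics/s0c.png

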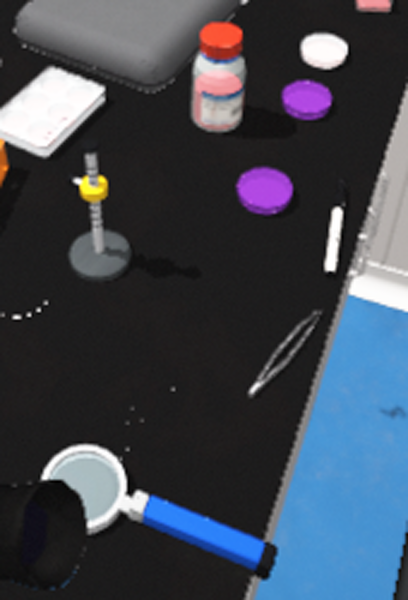

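View pics/side0.png

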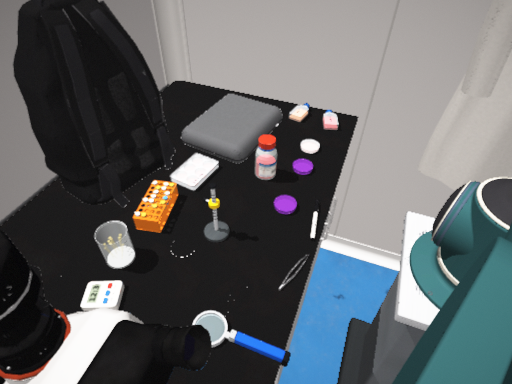

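The white dish is the target, at top (368,205) and side (309,146); the other two dishes are purple. The gauge is at top (219,160), the bottle at top (308,175), and the loupe is at left with its handle towards the robot. Next I turn these into positions.

```bash
cat > geo.py <<'E'
import numpy as np,cv2
def load(c):
    f=dict(np.load(f'{c}.npz'));f['hsv']=cv2.cvtColor(f['color'],cv2.COLOR_RGB2HSV);return f
def ray(f,p,z):
    d=f['R'].T@np.linalg.inv(f['intrinsics'])@np.array([p[0],p[1],1.]);C=-f['R'].T@f['t'];return C+d*(z-C[2])/d[2]
def proj(f,X):
    q=np.atleast_2d(X)@f['R'].T+f['t'];q=q@f['intrinsics'].T;return q[:,:2]/q[:,2:]
def tri(fs,ps):
    A=[];b=[]
    for f,p in zip(fs,ps):
        C=-f['R'].T@f['t'];d=f['R'].T@np.linalg.inv(f['intrinsics'])@np.array([p[0],p[1],1.]);d/=np.linalg.norm(d);P=np.eye(3)-np.outer(d,d);A.append(P);b.append(P@C)
    X=np.linalg.solve(sum(A),sum(b));return X,[np.round(np.array(p)-proj(f,X)[0],1) for f,p in zip(fs,ps)]
def cen(f,lo,hi,box):
    x0,x1,y0,y1=box;m=cv2.inRange(f['hsv'],lo,hi);w=np.zeros_like(m);w[y0:y1,x0:x1]=m[y0:y1,x0:x1]
    n,l,st,c=cv2.connectedComponentsWithStats(w);i=1+np.argmax(st[1:,4]);return c[i],st[i],l==i
E
python3 - <<'E'
from geo import *
T,S=load('top0'),load('side0')
def both(n,lo,hi,bt,bs):
    a,b=cen(T,lo,hi,bt),cen(S,lo,hi,bs);X,r=tri((T,S),(a[0],b[0]));print(n,a[0].round(1),a[1],b[0].round(1),b[1],X.round(1),r);return a,b
d=both('dish',(0,0,150),(180,80,255),(350,385,190,222),(298,322,135,156))
print(' top z14',ray(T,d[0][0],12).round(1),ray(S,d[1][0],10).round(1))
c=both('cap',(0,150,120),(8,255,255),(295,330,155,190),(250,280,130,150))
print(' capt z126',ray(T,c[0][0],126).round(1), 'side z117',ray(S,c[1][0],115).round(1))
y=both('collar',(20,120,100),(35,255,255),(205,230,145,170),(200,225,190,215))
l=both('handle',(105,130,90),(120,255,255),(125,150,210,256),(225,300,320,370))
for z in(28,):
    ys,xs=np.where(l[0][2]);v=np.linalg.eigh(np.cov(xs,ys))[1][:,1];c0=l[0][0];a=ray(T,c0-15*v,z);b=ray(T,c0+15*v,z);print('hand dir',(b-a)/np.linalg.norm(b-a),ray(T,c0,z))
    ys,xs=np.where(l[1][2]);v=np.linalg.eigh(np.cov(xs,ys))[1][:,1];c0=l[1][0];a=ray(S,c0-15*v,18);b=ray(S,c0+15*v,18);print('side hand dir',(b-a)/np.linalg.norm(b-a),ray(S,c0,20))
r=both('lens',(0,0,110),(180,110,255),(122,152,180,214),(190,230,305,350));print(ray(T,r[0][0],10))
g=both('foot',(0,0,50),(180,120,130),(203,235,145,180),(200,235,220,245));print(ray(T,g[0][0],12),ray(S,g[1][0],10))
# edges of table in top image near loupe
print('edge', [ray(T,p,0).round(0) for p in((120,250),(200,248),(350,246))])
E
```

```text
dish [367.3 205.7] [357 195  22  22 363] [309.5 145.7] [300 139  20  15 230] [ 466.9 -332.5    6.9] [array([0. , 0.1]), array([-0.1, -0. ])]
 top z14 [ 466.2 -331.4   12. ] [ 466.5 -328.2   10. ]
cap [311.5 170. ] [303 162  18  17 243] [266.7 141. ] [258 134  18  15 223] [ 558.  -159.8  115.2] [array([0. , 0.1]), array([-0.1, -0. ])]
 capt z126 [ 556.3 -158.5  126. ] side z117 [ 558.4 -160.1  115. ]
collar [215.7 159.2] [211 154  10  10  50] [213.7 203.5] [208 198  12  11  96] [594.1  99.6 101.4] [array([0.2, 0.5]), array([-0.7, -0.1])]
handle [136.2 235. ] [133 218   8  34 252] [259.4 346.3] [234 331  52  31 677] [392.6 332.9  13.6] [array([0.1, 0.4]), array([-0.7, -0.2])]
hand dir [-0.99946872 -0.03259248  0.        ] [391.1645828  329.39124003  28.        ]
side hand dir [ 0.99963839 -0.02689016  0.        ] [393.13133949 335.61833238  20.        ]
lens [136.8 198.4] [125 186  25  28 509] [213.3 325.4] [192 310  38  37 787] [493.5 330.4  19.2] [array([-0.2, -0.7]), array([1. , 0.2])]
[496.29216665 333.15041176  10.        ]
foot [218.9 157.5] [203 145  32  31 717] [216.  231.1] [203 220  26  22 395] [607.8  95.   -6.4] [array([-0.8, -2.6]), array([3.1, 0.5])]
[612.42622806  96.1532225   12.        ] [593.00264032 105.62858678  10.        ]
edge [array([349., 382.,   0.]), array([352., 153.,   0.]), array([ 351., -280.,    0.])]
```

```bash
cat >> geo.py <<'E'
def cyl(f,x,y,z0,z1,r):
    a=np.linspace(0,2*np.pi,40);P=np.vstack([np.c_[x+r*np.cos(a),y+r*np.sin(a),0*a+z] for z in(z0,z1)])
    m=np.zeros((384*4,512*4),np.uint8);cv2.fillConvexPoly(m,cv2.convexHull(np.round(proj(f,P)*4+1.5).astype(np.int32)),1);return cv2.resize(m*255,(512,384),interpolation=cv2.INTER_AREA)/255.
E
python3 - <<'E'
from geo import *
from scipy.optimize import minimize
T,S=load('top0'),load('side0')
V={id(f):f['color'].max(2).astype(float) for f in(T,S)}
def con(f,x,y):
    a=cyl(f,x,y,0,13,32);b=cyl(f,x,y,0,13,37)*(1-a);v=np.minimum(V[id(f)],90);return (a*v).sum()/a.sum()-(b*v).sum()/b.sum()
for fs in((T,),(S,),(T,S)):
    G=[(sum(con(f,x,y) for f in fs),x,y) for x in range(580,608,1) for y in range(86,112,1)]
    print('foot',max(G))
g=max(G)
Y={id(f):cv2.inRange(f['hsv'],(20,120,60),(35,255,255))/255. for f in(T,S)}
for x,y in((g[1],g[2]),(594,99)):
    for z in range(92,116,3):
        m=cyl(S,x,y,z-6,z+6,13);c=Y[id(S)]*0;c[190:215,200:228]=Y[id(S)][190:215,200:228]
        print(x,y,z,'IoU',round(np.minimum(m,c).sum()/np.maximum(m,c).sum(),3),end='; ')
    print()
# height from side collar centroid at given xy
c=cen(S,(20,120,60),(35,255,255),(200,228,190,215))[0]
for z in (98,100,102,104,106): print(z,ray(S,c,z).round(1))
for n,p in(('card R',(203,178)),('purple L',(288.5,206.4)),('purpleR',(302.5,166.4)),('case corner',(240,159))): print(n,ray(S,p,5).round(0))
m=V[id(T)].astype(int);print(m[150:177:1,204:232])
E
```

```text
foot (np.float64(34.91876173178327), 595, 100)
foot (np.float64(48.006636415995516), 596, 101)
foot (np.float64(82.16481719783135), 595, 100)
595 100 92 IoU 0.463; 595 100 95 IoU 0.537; 595 100 98 IoU 0.609; 595 100 101 IoU 0.689; 595 100 104 IoU 0.742; 595 100 107 IoU 0.659; 595 100 110 IoU 0.539; 595 100 113 IoU 0.437; 
594 99 92 IoU 0.456; 594 99 95 IoU 0.518; 594 99 98 IoU 0.583; 594 99 101 IoU 0.652; 594 99 104 IoU 0.685; 594 99 107 IoU 0.602; 594 99 110 IoU 0.511; 594 99 113 IoU 0.416; 
98 [597.4  96.9  98. ]
100 [596.4  98.6 100. ]
102 [595.5 100.3 102. ]
104 [594.5 102.  104. ]
106 [593.5 103.7 106. ]
card R [716. -64.   5.]
purple L [452. -47.   5.]
purpleR [ 461. -224.    5.]
case corner [ 650. -186.    5.]
[[ 53  53  54  54  54  55  55  53  54  54  53  52  74  73  54  51  55  55
   56  56  56  55  56  56  55  56  55  56]
 [ 53  53  54  53  54  54  54  54  53  53  55  61 232 204  89  54  54  54
   54  55  55  55  55  55  55  56  55  56]
 [ 52  53  53  53  53  53  52  53  53  55  58  78 241 175  76  54  53  53
   54  53  54  55  55  56  56  55  54  55]
 [ 52  51  52  52  53 
[... 2086 characters left out ...]
 44  46  45  44  46  42  95 105 108 108 107 110 110 110  80  76  76 105
  105 102 101 100  64  40  44  44  47  48]
 [ 46  47  44  44  46  44  50  76 106 107 107 108 108 108  80  75  74 100
  101 100  93  59  39  36  44  47  46  46]
 [ 46  45  43  44  47  45  44  43  58  97 108 104 103 103  77  73  73  77
   78  67  53  40  42  44  43  45  45  45]
 [ 44  45  43  43  45  43  45  43  38  49  62  77  96  99  93  77  74  57
   49  41  38  36  44  45  44  45  45  44]
 [ 43  43  43  43  43  44  44  44  43  38  38  45  51  52  51  46  45  39
   37  35  36  42  43  44  45  44  43  45]
 [ 44  42  44  45  45  44  45  45  46  44  36  36  37  36  36  35  36  36
   36  36  34  43  44  45  43  44  43  44]]
```

Emit:
servo_tool:
  commands:
    - [0, 0, 0, 0, 0, 8.5]
    - [0, 0, 0, 0, 0, 8.5]
    - [0, 0, 0, 0, 0, 8.5]
    - [0, 0, 0, 0, 0, 8.5]
    - [0, 0, 0, 0, 0, 8.5]
    - [0, 0, 0, 0, 0, 8.5]
    - [0, 0, 0, 0, 0, 8.5]
    - [0, 0, 0, 0, 0, 8.5]
    - [0, 0, 0, 0, 0, 8.5]
  grip: 1

```text
t: 1.8
position: [242.1, 630.1, 218.7]
orientation: [-3.141, 0.0, -0.149]
ft_force: [0.5, 0.3, -0.2]
opening: 1.0
```

```bash
cat > go.py <<'E'
import sys,numpy as np
from bench import observe
from scipy.spatial.transform import Rotation as Ro
s=observe();R=Ro.from_euler('xyz',s['orientation'])
print('t',round(s['t'],2),'pos',np.round(s['position'],1),'rpy',np.round(s['orientation'],3),'F',np.round(s['ft_force'],1),'open',round(s['opening'],3),'q',np.round(s['joint_positions'],2))
a=[float(v) for v in sys.argv[1:]]
if a:
    print('shift m',np.round(R.inv().apply(np.array(a[:3])-s['position'])/1000,4),'turn deg',np.round(np.degrees((R.inv()*Ro.from_euler('xyz',[np.pi,0,a[3]])).as_rotvec()),2))
E
python3 go.py 466.7 -331 120 -0.14
```

```text
t 1.8 pos [242.1 630.1 218.7] rpy [-3.141  0.    -0.149] F [ 0.5  0.3 -0.2] open 1.0 q [1.17 0.12 1.44 0.   1.58 1.32]
shift m [0.3648 0.9171 0.0986] turn deg [-0.01  0.   -0.52]
```

Emit:
servo_tool:
  commands:
    - [0.03, 0.038, 0, 0, 0, 0]
    - [0.03, 0.038, 0, 0, 0, 0]
    - [0.03, 0.038, 0, 0, 0, 0]
    - [0.03, 0.038, 0, 0, 0, 0]
    - [0.03, 0.038, 0, 0, 0, 0]
    - [0.03, 0.038, 0, 0, 0, 0]
    - [0.03, 0.038, 0, 0, 0, 0]
    - [0.03, 0.038, 0, 0, 0, 0]
    - [0.03, 0.038, 0, 0, 0, 0]
    - [0.03, 0.038, 0, 0, 0, 0]
    - [0.006, 0.049, 0, 0, 0, 0]
    - [0.006, 0.049, 0, 0, 0, 0]
    - [0.006, 0.049, 0, 0, 0, 0]
    - [0.006, 0.049, 0, 0, 0, 0]
    - [0.006, 0.049, 0, 0, 0, 0]
    - [0.006, 0.049, 0, 0, 0, 0]
    - [0.006, 0.049, 0, 0, 0, 0]
    - [0.006, 0.049, 0, 0, 0, 0]
    - [0.006, 0.049, 0, 0, 0, 0]
    - [0.006, 0.049, 0, 0, 0, 0]

```text
t: 3.8
position: [467.1, -302.3, 220.3]
orientation: [-3.141, -0.008, -0.15]
ft_force: [1.2, 0.2, 0.1]
opening: 1.003
```

```bash
python3 go.py 466.7 -331 60 -0.14
```

```text
t 3.8 pos [ 467.1 -302.3  220.3] rpy [-3.141 -0.008 -0.15 ] F [1.2 0.2 0.1] open 1.003 q [-0.62 -0.15  1.7   0.    1.58 -0.47]
shift m [0.0025 0.0284 0.1603] turn deg [-0.   -0.48 -0.57]
```

Emit:
servo_tool:
  commands:
    - [0, 0.014, 0.04, 0, 0, 0]
    - [0, 0.014, 0.04, 0, -0.5, -0.5]
    - [0, 0, 0.04, 0, 0, 0]
    - [0, 0, 0.04, 0, 0, 0]
    - [0, 0, 0, 0, 0, 0]

```text
t: 4.3
position: [461.9, -338.7, 56.3]
orientation: [3.139, -0.002, -0.149]
ft_force: [-0.4, 0.1, 0.0]
opening: 1.0
```

```bash
python3 go.py 466.7 -331 5 -0.14
python3 - <<'E'
from bench import *
import numpy as np,cv2
from geo import proj
for c in('top','side'):
    f=grab_frame(c);np.savez(f'{c}1.npz',**f);s=observe();im=f['color'][...,::-1].copy()
    p=proj(f,s['position'])[0];d=proj(f,[466.7,-331,7])[0];print(c,p,d)
    x,y=int(p[0])-45,int(p[1])-35;cr=im[y:y+75,x:x+95]
    cr=cv2.resize(cr,None,fx=6,fy=5.2,interpolation=cv2.INTER_CUBIC)
    cv2.circle(cr,(int((p[0]-x+.5)*6),int((p[1]-y+.5)*5.2)),3,(0,255,0),-1)
    if c=='side': cv2.imwrite('pics/s1.png',cr)
E
```

```text
t 4.3 pos [ 461.9 -338.7   56.3] rpy [ 3.139e+00 -2.000e-03 -1.490e-01] F [-0.4  0.1  0. ] open 1.0 q [-0.68 -0.02  1.85 -0.    1.31 -0.53]
shift m [ 0.0036 -0.0084  0.0513] turn deg [ 0.13 -0.1  -0.5 ]
top [374.12098138 205.60211287] [366.77060029 205.63534918]
side [313.31512519 130.3060163 ] [309.59525661 145.94265861]
```

View pics/s1.png

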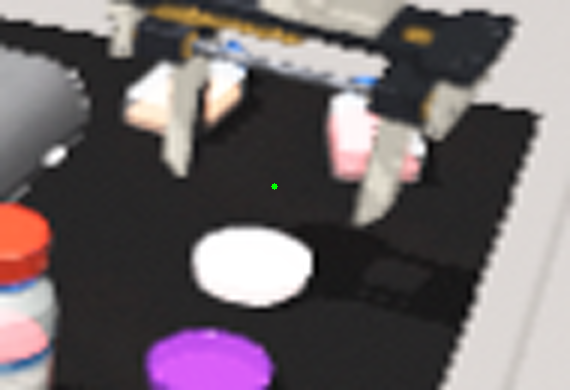

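The side picture shows the open fingers straddling the white dish (dish at crop (252,266), finger tips at about (180,178) and (365,225)). The robot and camera agree, so I descend.

Emit:
servo_tool:
  commands:
    - [0.0036, -0.0084, 0, 0, 0, -0.5]
    - [0, 0, 0.02, 0, 0, 0]
    - [0, 0, 0.015, 0, 0, 0]
    - [0, 0, 0, 0, 0, 0]
    - [0, 0, 0, 0, 0, 0]

```text
t: 4.9
position: [474.8, -333.4, 37.6]
orientation: [3.129, -0.02, -0.137]
ft_force: [0.1, -0.4, 1.6]
opening: 0.996
```

```bash
python3 go.py 466.7 -331 5 -0.14
```

```text
t 4.9 pos [ 474.8 -333.4   37.6] rpy [ 3.129 -0.02  -0.137] F [ 0.1 -0.4  1.6] open 0.996 q [-0.66  0.    1.86 -0.    1.25 -0.52]
shift m [-0.009  -0.0017  0.0325] turn deg [ 0.71 -1.16  0.19]
```

Emit:
servo_tool:
  commands:
    - [-0.009, -0.002, 0.012, 0.7, -1.1, 0]
    - [0, 0, 0, 0, 0, 0]
    - [0, 0, 0, 0, 0, 0]

```text
t: 5.2
position: [466.3, -330.4, 26.5]
orientation: [3.141, -0.001, -0.136]
ft_force: [0.3, -0.8, -0.4]
opening: 1.0
```

```bash
python3 go.py 466.7 -331 5 -0.14
```

```text
t 5.2 pos [ 466.3 -330.4   26.5] rpy [ 3.141e+00 -1.000e-03 -1.360e-01] F [ 0.3 -0.8 -0.4] open 1.0 q [-0.66  0.01  1.87  0.    1.26 -0.53]
shift m [0.0005 0.0005 0.0215] turn deg [ 0.01 -0.06  0.2 ]
```

Emit:
servo_tool:
  commands:
    - [0, 0, 0.008, 0, 0, 0]
    - [0, 0, 0.008, 0, 0, 0]
    - [0, 0, 0.004, 0, 0, 0]
    - [0, 0, 0, 0, 0, 0]

```text
t: 5.6
position: [466.2, -330.6, 4.7]
orientation: [3.141, -0.001, -0.137]
ft_force: [0.1, -1.1, -1.6]
opening: 1.001
```

```bash
python3 go.py 466.7 -331 4 -0.14
```

```text
t 5.6 pos [ 466.2 -330.6    4.7] rpy [ 3.141e+00 -1.000e-03 -1.370e-01] F [ 0.1 -1.1 -1.6] open 1.001 q [-0.66  0.04  1.89  0.    1.22 -0.52]
shift m [0.0006 0.0004 0.0007] turn deg [ 0.01 -0.06  0.18]
```

Now I grip gently.

Emit:
servo_tool:
  commands:
    - [0, 0, 0, 0, 0, 0]
    - [0, 0, 0, 0, 0, 0]
    - [0, 0, 0, 0, 0, 0]
    - [0, 0, 0, 0, 0, 0]
    - [0, 0, 0, 0, 0, 0]
    - [0, 0, 0, 0, 0, 0]
    - [0, 0, 0, 0, 0, 0]
    - [0, 0, 0, 0, 0, 0]
  grip: 0.45
  force: 10

```text
t: 6.4
position: [466.5, -330.8, 5.3]
orientation: [3.141, -0.002, -0.137]
ft_force: [0.4, 0.4, -0.5]
opening: 0.613
```

Emit:
servo_tool:
  commands:
    - [0, 0, -0.02, 0, 0, 0]
    - [0, 0, -0.04, 0, 0, 0]
    - [0, 0, -0.04, 0, 0, 0]
    - [0, 0, 0, 0, 0, 0]
    - [0, 0, 0, 0, 0, 0]

```text
t: 6.9
position: [465.6, -330.1, 107.6]
orientation: [-3.141, 0.001, -0.137]
ft_force: [0.2, 0.4, -0.8]
opening: 0.615
```

```bash
python3 go.py 576.5 -29.6 100 -0.14;  python3 - <<'E'
from bench import *
import numpy as np
from geo import *
f=grab_frame('side');np.savez('side2.npz',**f);f=load('side2')
p=observe()['position'];print(proj(f,p))
c=cen(f,(0,0,150),(180,80,255),(280,345,90,165));print(c[0],c[1],ray(f,c[0],p[2]+2))
E
```

```text
t 6.9 pos [ 465.6 -330.1  107.6] rpy [-3.141e+00  1.000e-03 -1.370e-01] F [ 0.2  0.4 -0.8] open 0.615 q [-0.66 -0.06  1.8   0.    1.4  -0.52]
shift m [ 0.0689 -0.3128  0.0078] turn deg [-0.05  0.03  0.18]
[[313.9546277  119.19702677]]
[313.23352436 109.03438395] [ 280   90   65   40 1396] [ 481.77158434 -383.97968792  109.90614541]
```

Emit:
servo_tool:
  commands:
    - [0, 0, -0.04, 0, 0, 0]
    - [0, 0, -0.04, 0, 0, 0]
    - [0, -0.03, 0, 0, 0, 0]
    - [0.01, -0.04, 0, 0, 0, 0]
    - [0.01, -0.04, 0, 0, 0, 0]
    - [0.01, -0.04, 0, 0, 0, 0]
    - [0.01, -0.04, 0, 0, 0, 0]
    - [0.01, -0.04, 0, 0, 0, 0]
    - [0.01, -0.035, 0, 0, 0, 0]
    - [0.005, -0.025, 0, 0, 0, 0]
    - [0, -0.01, 0, 0, 0, 0]
    - [0, 0, 0, 0, 0, 0]
    - [0, 0, 0, 0, 0, 0]

```text
t: 8.25
position: [571.0, -30.8, 175.1]
orientation: [-3.137, 0.019, -0.139]
ft_force: [1.2, -0.6, 0.1]
opening: 0.614
```

```bash
python3 go.py 576.5 -29.6 100 -0.14;  python3 - <<'E'
from bench import *
import numpy as np,cv2
from geo import *
for c in('side',):
    f=grab_frame(c);np.savez(f'{c}2.npz',**f);f=load(f'{c}2')
    p=proj(f,observe()['position'])[0];print(p)
    x,y=int(p[0])-65,int(p[1])-50;cr=cv2.resize(f['color'][y:y+130,x:x+130,::-1],None,fx=4.5,fy=4.5,interpolation=cv2.INTER_CUBIC);cv2.imwrite('pics/s2.png',cr)
E
```

```text
t 8.25 pos [571.  -30.8 175.1] rpy [-3.137  0.019 -0.139] F [ 1.2 -0.6  0.1] open 0.614 q [-0.1  -0.08  1.71  0.01  1.53  0.04]
shift m [ 0.0067 -0.0016  0.075 ] turn deg [-0.26  1.09  0.05]
[244.79321589 148.52994684]
```

View pics/s2.png

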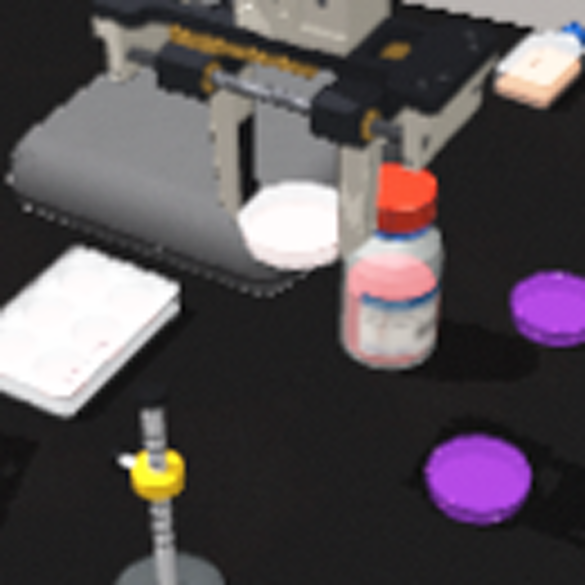

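The dish is held, at crop (292,225), essentially at the projected TCP. The bottle and gauge are clear of it. Now I lower it.

Emit:
servo_tool:
  commands:
    - [0.0065, -0.0015, 0.03, 0, 1, 0]
    - [0, 0, 0.04, 0, 0, 0]
    - [0, 0, 0.04, 0, 0, 0]
    - [0, 0, 0.02, 0, 0, 0]
    - [0, 0, 0, 0, 0, 0]
    - [0, 0, 0, 0, 0, 0]

```text
t: 8.9
position: [576.6, -37.1, 42.7]
orientation: [-3.138, -0.003, -0.148]
ft_force: [-0.3, -0.8, 0.4]
opening: 0.62
```

```bash
python3 go.py 576.5 -29.6 5.5 -0.14
```

```text
t 8.9 pos [576.6 -37.1  42.7] rpy [-3.138e+00 -3.000e-03 -1.480e-01] F [-0.3 -0.8  0.4] open 0.62 q [-0.11  0.01  1.85  0.    1.28  0.04]
shift m [-0.0013 -0.0073  0.0373] turn deg [-0.21 -0.16 -0.44]
```

Emit:
servo_tool:
  commands:
    - [-0.0013, -0.0073, 0.008, -0.2, -0.2, -0.4]
    - [0, 0, 0.008, 0, 0, 0]
    - [0, 0, 0.008, 0, 0, 0]
    - [0, 0, 0, 0, 0, 0]
    - [0, 0, 0, 0, 0, 0]

```text
t: 9.4
position: [578.2, -29.9, 21.0]
orientation: [-3.141, -0.004, -0.141]
ft_force: [-0.1, -0.5, 0.4]
opening: 0.616
```

```bash
python3 go.py 576.5 -29.6 5.5 -0.14
```

```text
t 9.4 pos [578.2 -29.9  21. ] rpy [-3.141 -0.004 -0.141] F [-0.1 -0.5  0.4] open 0.616 q [-0.1   0.03  1.86 -0.    1.24  0.05]
shift m [-0.0018 -0.0001  0.0155] turn deg [-0.01 -0.25 -0.04]
```

Emit:
servo_tool:
  commands:
    - [-0.0018, 0, 0.004, 0, -0.2, 0]
    - [0, 0, 0.005, 0, 0, 0]
    - [0, 0, 0.003, 0, 0, 0]
    - [0, 0, 0.003, 0, 0, 0]
    - [0, 0, 0, 0, 0, 0]

```text
t: 9.9
position: [576.7, -29.7, 5.2]
orientation: [-3.141, -0.001, -0.141]
ft_force: [-0.7, 0.4, -0.8]
opening: 0.616
```

```bash
python3 go.py 576.5 -29.6 5 -0.14
```

```text
t 9.9 pos [576.7 -29.7   5.2] rpy [-3.141e+00 -1.000e-03 -1.410e-01] F [-0.7  0.4 -0.8] open 0.616 q [-0.1   0.05  1.87  0.    1.22  0.05]
shift m [-0.0002 -0.      0.0002] turn deg [-0.01 -0.08 -0.04]
```

Emit:
servo_tool:
  commands:
    - [0, 0, 0, 0, 0, 0]
    - [0, 0, 0, 0, 0, 0]
    - [0, 0, 0, 0, 0, 0]
    - [0, 0, 0, 0, 0, 0]
    - [0, 0, 0, 0, 0, 0]
  grip: 0.9

```text
t: 10.4
position: [576.9, -29.8, 5.6]
orientation: [-3.141, -0.002, -0.141]
ft_force: [0.4, 1.0, -0.5]
opening: 0.897
```

Emit:
servo_tool:
  commands:
    - [0, 0, -0.01, 0, 0, 0]
    - [0, 0, -0.02, 0, 0, 0]
    - [0, 0, -0.04, 0, 0, 0]
    - [0, 0, -0.045, 0, 0, 0]
    - [0, 0, -0.045, 0, 0, 0]
    - [0, 0, -0.04, 0, 0, 0]
    - [-0.03, 0, 0, 0, 0, -8]
    - [-0.04, 0, 0, 0, 0, -8]
    - [-0.04, 0, 0, 0, 0, -8]
    - [0, 0, 0, 0, 0, -8]
    - [0, 0, 0, 0, 0, -8]
    - [0, 0, 0, 0, 0, -8]
    - [0, 0, 0, 0, 0, -8]
    - [0, 0, 0, 0, 0, -8]
    - [0, 0, 0, 0, 0, -8]
    - [0, 0, 0, 0, 0, -8]
    - [0, 0, 0, 0, 0, -8]
    - [0, 0, 0, 0, 0, -8]

```text
t: 12.2
position: [460.3, -30.9, 230.0]
orientation: [3.126, 0.002, 1.6]
ft_force: [-0.1, -0.3, -1.2]
opening: 0.898
```

```bash
python3 go.py 418 332 100 1.59
```

```text
t 12.2 pos [460.3 -30.9 230. ] rpy [3.126e+00 2.000e-03 1.600e+00] F [-0.1 -0.3 -1.2] open 0.898 q [-0.12 -0.38  1.87  0.    1.63 -1.72]
shift m [ 0.3643 -0.0337  0.1287] turn deg [0.91 0.13 0.59]
```

Emit:
servo_tool:
  commands:
    - [0.045, -0.004, 0, 0.9, 0, 0.6]
    - [0.045, -0.004, 0, 0, 0, 0]
    - [0.045, -0.004, 0, 0, 0, 0]
    - [0.045, -0.004, 0, 0, 0, 0]
    - [0.045, -0.004, 0, 0, 0, 0]
    - [0.045, -0.004, 0, 0, 0, 0]
    - [0.045, -0.004, 0, 0, 0, 0]
    - [0.035, -0.004, 0, 0, 0, 0]
    - [0.01, 0, 0, 0, 0, 0]
    - [0, 0, 0, 0, 0, 0]
    - [0, 0, 0, 0, 0, 0]

```text
t: 13.3
position: [414.0, 339.7, 238.3]
orientation: [3.134, 0.0, 1.598]
ft_force: [0.6, -0.7, -0.5]
opening: 0.896
```

```bash
python3 go.py 418 332 60 1.59;  python3 - <<'E'
from bench import *
from geo import *
F={}
for c in('top','side'):
    f=grab_frame(c);np.savez(f'{c}3.npz',**f);F[c]=load(f'{c}3')
T,S=F['top'],F['side']
def both(n,lo,hi,bt,bs):
    a,b=cen(T,lo,hi,bt),cen(S,lo,hi,bs);X,r=tri((T,S),(a[0],b[0]));print(n,a[0].round(1),a[1],b[0].round(1),b[1],X.round(1),r);return a,b
pt,ps=[proj(f,[576.5,-29.6,7])[0].astype(int) for f in(T,S)]
w=20
d=both('dish',(0,0,150),(180,80,255),(pt[0]-w,pt[0]+w,pt[1]-w,pt[1]+w),(ps[0]-w,ps[0]+w,ps[1]-w,ps[1]+w))
print(ray(T,d[0][0],7),ray(S,d[1][0],7))
both('cap',(0,150,120),(8,255,255),(295,330,155,190),(250,280,130,150))
both('collar',(20,120,60),(35,255,255),(205,230,145,170),(200,225,190,215))
E
```

```text
t 13.3 pos [414.  339.7 238.3] rpy [3.134 0.    1.598] F [ 0.6 -0.7 -0.5] open 0.896 q [ 0.64 -0.2   1.72 -0.    1.62 -0.96]
shift m [-0.0078  0.0024  0.1783] turn deg [0.46 0.01 0.44]
dish [262.8 169.2] [253 159  21  21 352] [240.8 202.6] [222 194  40  14 256] [582.  -31.  -14.9] [array([0.2, 0.5]), array([-0.6, -0.1])]
[577.19596884 -30.89769305   7.        ] [575.19870911 -11.02843667   7.        ]Traceback (most recent call last):
  File "<stdin>", line 13, in <module>
  File "<stdin>", line 8, in both
  File "geo.py", line 15, in cen
    n,l,st,c=cv2.connectedComponentsWithStats(w);i=1+np.argmax(st[1:,4]);return c[i],st[i],l==i
                                                     ~~~~~~~~~^^^^^^^^^^
    return _wrapfunc(a, 'argmax', axis=axis, out=out, **kwds)
    return bound(*args, **kwds)
ValueError: attempt to get argmax of an empty sequence
```

Emit:
servo_tool:
  commands:
    - [-0.008, 0.002, 0.03, 0.5, 0, 0.4]
    - [0, 0, 0.04, 0, 0, 0]
    - [0, 0, 0.04, 0, 0, 0]
    - [0, 0, 0.04, 0, 0, 0]
    - [0, 0, 0.01, 0, 0, 0]
    - [0, 0, 0, 0, 0, 0]
    - [0, 0, 0, 0, 0, 0]

```text
t: 14.1
position: [420.8, 324.8, 79.0]
orientation: [3.136, -0.004, 1.58]
ft_force: [-0.6, -0.0, 0.4]
opening: 0.901
```

```bash
python3 go.py 418 332 3 1.59;  python3 - <<'E'
from bench import *
from geo import *
f=grab_frame('side');np.savez('side4.npz',**f)
cr=f['color'][270:384,180:310,::-1];cv2.imwrite('pics/s4.png',cv2.resize(cr,None,fx=5,fy=5,interpolation=cv2.INTER_CUBIC)[:600])
E
```

```text
t 14.1 pos [420.8 324.8  79. ] rpy [ 3.136 -0.004  1.58 ] F [-0.6 -0.   0.4] open 0.901 q [ 0.61 -0.13  1.92 -0.    1.35 -0.97]
shift m [ 0.0069 -0.0032  0.076 ] turn deg [ 0.35 -0.21 -0.6 ]
```

View pics/s4.png

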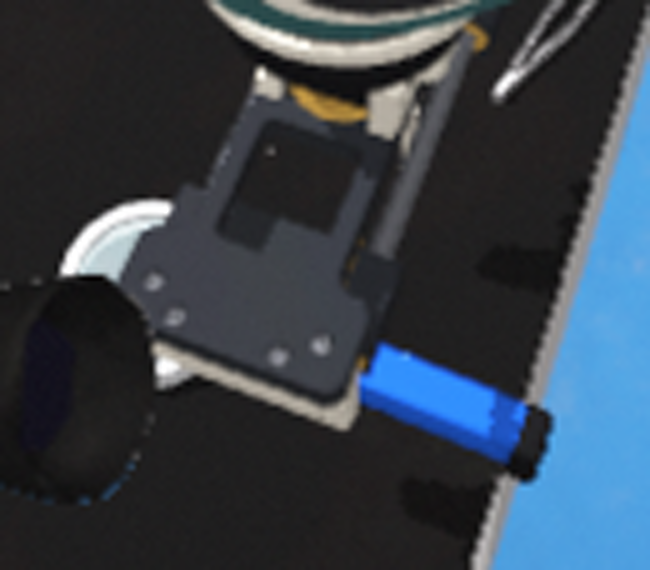

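Run:
```python
from geo import *
f=load('top3');cv2.imwrite('pics/top3.png',cv2.resize(f['color'][60:300,0:330,::-1],None,fx=2.4,fy=2.4,interpolation=cv2.INTER_CUBIC))
```

```text
(no output)
```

View pics/top3.png

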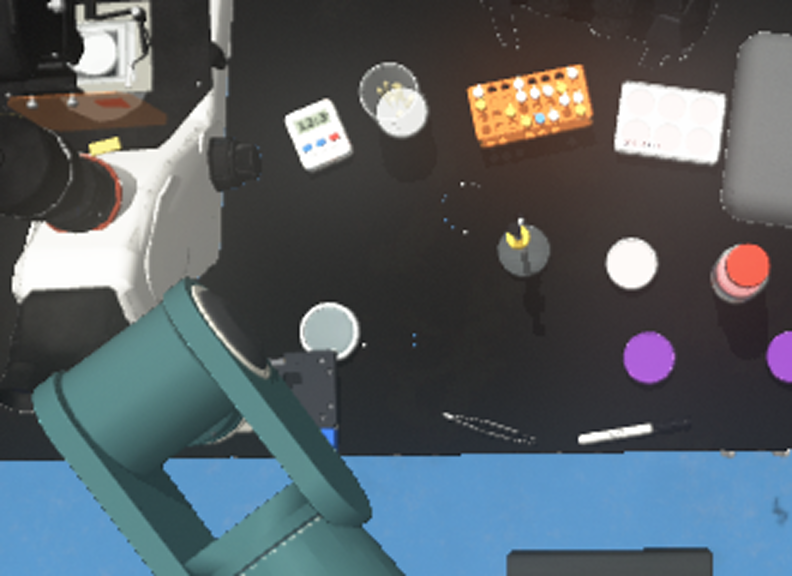

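Run:
```python
from geo import *
T,S=load('top0'),load('side0')
for p in((210,335),(208,350),(195,325)):
    print([ray(S,p,z).round(0).tolist() for z in(100,200,300,400)])
    print([proj(T,ray(S,p,z))[0].round(0).tolist() for z in(100,200,300,400)])
cv2.imwrite('pics/t0l.png',cv2.resize(T['color'][100:260,0:160,::-1],None,fx=3.7,fy=3.7,interpolation=cv2.INTER_CUBIC))
```

```text
[[468.0, 380.0, 100.0], [441.0, 417.0, 200.0], [415.0, 454.0, 300.0], [389.0, 491.0, 400.0]]
[[112.0, 206.0], [85.0, 214.0], [54.0, 224.0], [16.0, 235.0]]
[[460.0, 403.0, 100.0], [435.0, 436.0, 200.0], [410.0, 470.0, 300.0], [385.0, 503.0, 400.0]]
[[103.0, 209.0], [77.0, 217.0], [47.0, 226.0], [11.0, 237.0]]
[[499.0, 373.0, 100.0], [468.0, 412.0, 200.0], [436.0, 450.0, 300.0], [404.0, 488.0, 400.0]]
[[114.0, 195.0], [88.0, 204.0], [56.0, 215.0], [18.0, 228.0]]
```

View pics/t0l.png

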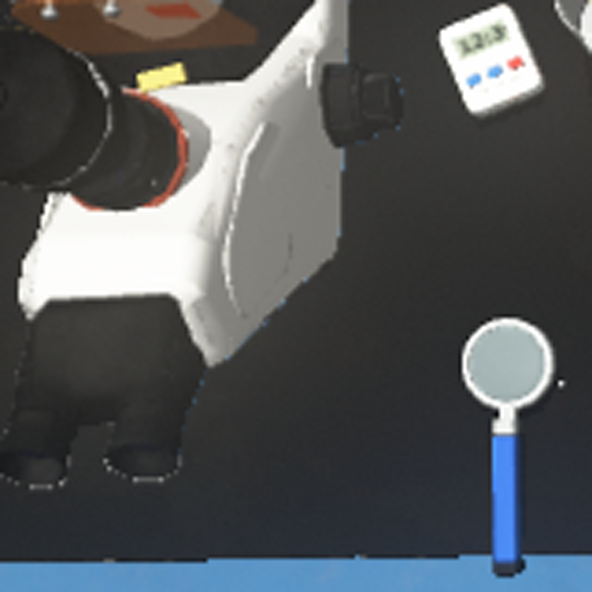

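The top view shows a microscope at left with its eyepieces at about top (49,224). That is y > 450 at z ≈ 300, clear of the gripper (y < 430). The gripper sits over the blue handle and lined up with it, so I continue down.

Emit:
servo_tool:
  commands:
    - [0.007, -0.003, 0.015, 0.3, 0, -0.5]
    - [0, 0, 0.015, 0, 0, 0]
    - [0, 0, 0.01, 0, 0, 0]
    - [0, 0, 0, 0, 0, 0]
    - [0, 0, 0, 0, 0, 0]

```text
t: 14.65
position: [419.1, 334.1, 39.5]
orientation: [3.137, -0.007, 1.59]
ft_force: [-0.6, -0.5, 0.4]
opening: 0.902
```

```bash
python3 go.py 418 332 3 1.59
```

```text
t 14.65 pos [419.1 334.1  39.5] rpy [ 3.137 -0.007  1.59 ] F [-0.6 -0.5  0.4] open 0.902 q [ 0.62 -0.08  1.94  0.    1.28 -0.97]
shift m [-0.0023 -0.0013  0.0365] turn deg [ 0.28 -0.39 -0.02]
```

Emit:
servo_tool:
  commands:
    - [-0.002, -0.001, 0.01, 0.3, -0.4, 0]
    - [0, 0, 0.01, 0, 0, 0]
    - [0, 0, 0.01, 0, 0, 0]
    - [0, 0, 0.004, 0, 0, 0]
    - [0, 0, 0, 0, 0, 0]
    - [0, 0, 0, 0, 0, 0]

```text
t: 15.25
position: [418.1, 331.8, 2.4]
orientation: [-3.141, 0.001, 1.59]
ft_force: [-0.7, 0.2, 0.9]
opening: 0.903
```

```bash
python3 go.py 418 332 3 1.59
```

```text
t 15.25 pos [418.1 331.8   2.4] rpy [-3.141e+00  1.000e-03  1.590e+00] F [-0.7  0.2  0.9] open 0.903 q [ 0.62 -0.04  1.97 -0.    1.22 -0.97]
shift m [ 0.0002 -0.0001 -0.0006] turn deg [-0.06  0.06 -0.02]
```

Emit:
servo_tool:
  commands:
    - [0, 0, 0, 0, 0, 0]
    - [0, 0, 0, 0, 0, 0]
    - [0, 0, 0, 0, 0, 0]
    - [0, 0, 0, 0, 0, 0]
    - [0, 0, 0, 0, 0, 0]
    - [0, 0, 0, 0, 0, 0]
    - [0, 0, 0, 0, 0, 0]
    - [0, 0, 0, 0, 0, 0]
    - [0, 0, 0, 0, 0, 0]
    - [0, 0, 0, 0, 0, 0]
    - [0, 0, 0, 0, 0, 0]
    - [0, 0, 0, 0, 0, 0]
  grip: 0.05
  force: 40

```text
t: 16.45
position: [418.7, 332.2, 3.8]
orientation: [3.141, -0.0, 1.59]
ft_force: [0.1, -0.3, 0.7]
opening: 0.191
```

```bash
python3 go.py
```

```text
t 16.45 pos [418.7 332.2   3.8] rpy [ 3.141 -0.     1.59 ] F [ 0.1 -0.3  0.7] open 0.191 q [ 0.62 -0.04  1.97 -0.    1.22 -0.97]
```

Emit:
servo_tool:
  commands:
    - [0, 0, -0.01, 0, 0, 0]
    - [0, 0, -0.02, 0, 0, 0]
    - [0, 0, -0.03, 0, 0, 0]
    - [0, 0, -0.03, 0, 0, 0]
    - [0, 0, -0.03, 0, 0, 0]
    - [0, 0, -0.03, 0, 0, 0]
    - [0, 0, -0.02, 0, 0, 0]
    - [-0.02, 0, 0, 0, 0, 0]
    - [-0.03, 0, 0, 0, 0, 0]
    - [-0.035, 0, 0, 0, 0, 0]
    - [-0.035, 0, 0, 0, 0, 0]
    - [-0.035, 0, 0, 0, 0, 0]
    - [-0.035, 0, 0, 0, 0, 0]
    - [-0.035, 0, 0, 0, 0, 0]
    - [-0.035, 0, 0, 0, 0, 0]
    - [-0.035, 0, 0, 0, 0, 0]
    - [-0.03, 0, 0, 0, 0, 0]
    - [-0.015, 0, 0, 0, 0, 0]
    - [0, 0, 0, 0, 0, 0]
    - [0, 0, 0, 0, 0, 0]

```text
t: 18.45
position: [421.8, -20.7, 194.6]
orientation: [3.132, -0.001, 1.591]
ft_force: [-0.2, -0.6, -0.7]
opening: 0.191
```

```bash
python3 go.py 499 -32 170 1.59
```

```text
t 18.45 pos [421.8 -20.7 194.6] rpy [ 3.132e+00 -1.000e-03  1.591e+00] F [-0.2 -0.6 -0.7] open 0.191 q [-0.11 -0.46  1.99  0.    1.61 -1.7 ]
shift m [-0.0129  0.0767  0.0253] turn deg [ 0.56 -0.06  0.05]
```

Emit:
servo_tool:
  commands:
    - [-0.012, 0.02, 0, 0.5, 0, 0]
    - [0, 0.025, 0.01, 0, 0, 0]
    - [0, 0.025, 0.01, 0, 0, 0]
    - [0, 0, 0, 0, 0, 0]
    - [0, 0, 0, 0, 0, 0]
    - [0, 0, 0, 0, 0, 0]

```text
t: 19.05
position: [494.2, -25.9, 176.5]
orientation: [3.139, -0.002, 1.596]
ft_force: [-0.0, -0.1, -1.2]
opening: 0.191
```

```bash
cat > meas.py <<'E'
import sys
from bench import *
from geo import *
k=sys.argv[1];F={}
for c in('top','side'):
    f=grab_frame(c);np.savez(f'{c}{k}.npz',**f);F[c]=load(f'{c}{k}')
T,S=F['top'],F['side'];P=observe()['position']
L=np.array([float(v) for v in sys.argv[2:5]])
print('pred lens px',proj(T,L),proj(S,L))
for c,f in F.items():
    p=proj(f,L)[0].astype(int);w=45;cr=f['color'][max(0,p[1]-w):p[1]+w,p[0]-w:p[0]+w,::-1]
    cv2.imwrite(f'pics/{c}{k}.png',cv2.resize(cr,(400,400),interpolation=cv2.INTER_CUBIC));print(c,'crop origin',p-w,'scale',400/90)
a,b=[cv2.imread(f'pics/{c}{k}.png') for c in F];cv2.imwrite(f'pics/both{k}.png',np.hstack([a,b]))
E
python3 go.py 499 -32 120 1.59; python3 meas.py 5 577 -31 178
```

```text
t 19.05 pos [494.2 -25.9 176.5] rpy [ 3.139e+00 -2.000e-03  1.596e+00] F [-0.  -0.1 -1.2] open 0.191 q [-0.11 -0.27  1.88  0.    1.54 -1.7 ]
shift m [-0.0064  0.0045  0.0565] turn deg [ 0.17 -0.1   0.37]
pred lens px [[264.19655213 159.78745539]] [[242.4303757  147.00444457]]
top crop origin [219 114] scale 4.444444444444445
side crop origin [197 102] scale 4.444444444444445
```

View pics/both5.png

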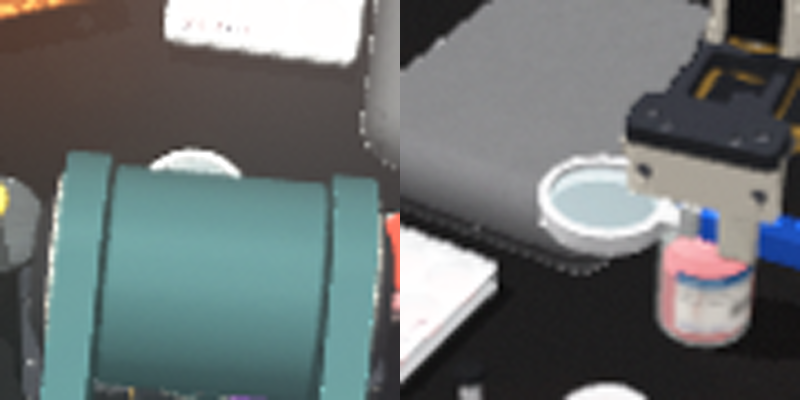

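The side picture shows the loupe held level by its handle, with the lens at side px (243,148), close to the prediction. I lower it to the collar height.

Emit:
servo_tool:
  commands:
    - [-0.006, 0.0045, 0.02, 0.2, 0, 0.4]
    - [0, 0, 0.025, 0, 0, 0]
    - [0, 0, 0.015, 0, 0, 0]
    - [0, 0, 0, 0, 0, 0]
    - [0, 0, 0, 0, 0, 0]
    - [0, 0, 0, 0, 0, 0]

```text
t: 19.75
position: [498.8, -31.7, 119.7]
orientation: [3.135, -0.001, 1.589]
ft_force: [-0.9, 0.4, -0.1]
opening: 0.189
```

```bash
python3 go.py 499 -32 100 1.59
```

```text
t 19.75 pos [498.8 -31.7 119.7] rpy [ 3.135e+00 -1.000e-03  1.589e+00] F [-0.9  0.4 -0.1] open 0.189 q [-0.12 -0.23  1.94  0.    1.43 -1.7 ]
shift m [-0.0003  0.0001  0.0197] turn deg [ 0.38 -0.04 -0.04]
```

Emit:
servo_tool:
  commands:
    - [0, 0, 0.008, 0.4, 0, 0]
    - [0, 0, 0.008, 0, 0, 0]
    - [0, 0, 0.0035, 0, 0, 0]
    - [0, 0, 0, 0, 0, 0]
    - [0, 0, 0, 0, 0, 0]

```text
t: 20.25
position: [499.5, -31.7, 100.2]
orientation: [3.14, -0.0, 1.589]
ft_force: [0.4, -0.2, -1.3]
opening: 0.191
```

```bash
python3 go.py 499 -32 100 1.59; python3 meas.py 6 577 -31 103
python3 - <<'E'
from geo import *
from bench import observe
S,T=load('side6'),load('top6');P=np.array(observe()['position'])
S0=load('side0')
d=cv2.absdiff(S['color'],S0['color']).max(2)
def lens(f,L,pitch,roll):
    a=np.linspace(0,2*np.pi,60);P=np.vstack([np.c_[35*np.cos(a),35*np.sin(a),0*a+h] for h in(-7,7)])
    from scipy.spatial.transform import Rotation as R
    return cv2.convexHull((proj(f,R.from_euler('xyz',[roll,pitch,0],degrees=True).apply(P)+L)*16).round().astype(np.int32)) 
L=P+[78,1.5,3.2];print('pred lens',L.round(1),proj(S,L))
im=cv2.resize(S['color'][...,::-1],None,fx=6,fy=6,interpolation=cv2.INTER_CUBIC)
def draw(h,c): cv2.polylines(im,[((h/16+.5)*6-.5).round().astype(np.int32)],True,c,1)
draw(lens(S,L,0,0),(0,255,0))
p=proj(S,L)[0]*6;x,y=int(p[0])-330,int(p[1])-230
cv2.imwrite('pics/fit6.png',im[y:y+560,x:x+700])
E
```

```text
t 20.25 pos [499.5 -31.7 100.2] rpy [ 3.14  -0.     1.589] F [ 0.4 -0.2 -1.3] open 0.191 q [-0.11 -0.22  1.95  0.    1.4  -1.7 ]
shift m [-0.0003 -0.0005  0.0002] turn deg [ 0.07 -0.02 -0.04]
pred lens px [[263.53588507 164.22517466]] [[242.67592897 170.83553825]]
top crop origin [218 119] scale 4.444444444444445
side crop origin [197 125] scale 4.444444444444445
pred lens [577.6 -30.2 103.6] [[242.35193232 170.78541952]]
```

View pics/fit6.png

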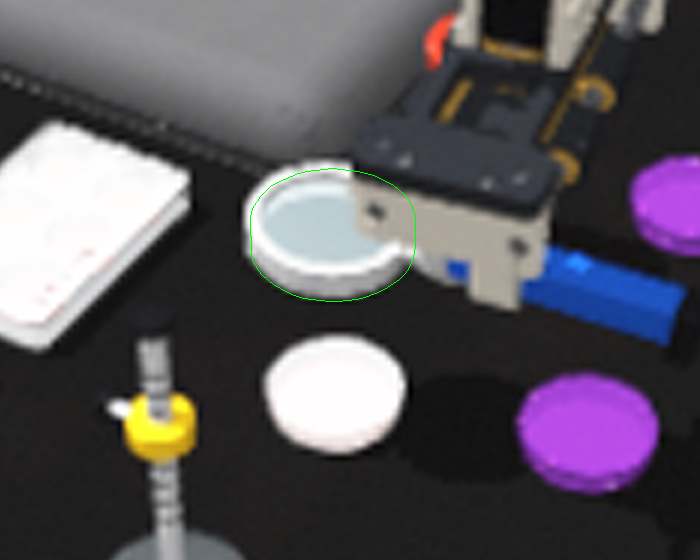

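The lens rim sits about 1 px up and left of the predicted outline, while the dish is at crop (335,393) and the collar at (161,426). I'll quantify that with silhouette fits in the same image, so that any camera bias cancels.

```bash
cat > fit.py <<'E'
import sys
from geo import *
from scipy.spatial.transform import Rotation as Ro
from scipy.optimize import minimize
from scipy.ndimage import gaussian_filter
k=sys.argv[1];S,T=load('side'+k),load('top'+k)
def best(f,mask,ign,gen,x0,step):
    def c(p):
        m=gen(f,*p);m=gaussian_filter(m,.7);w=1-ign;return (w*(m-mask)**2).sum()
    r=minimize(c,x0,method='Nelder-Mead',options=dict(initial_simplex=np.vstack([x0]+[np.array(x0)+np.eye(len(x0))[i]*step[i] for i in range(len(x0))]),xatol=.05,fatol=.01));return r.x.round(1),round(r.fun,1)
def box(f,m,p,w):
    o=np.zeros(m.shape);x,y=np.round(p).astype(int);o[y-w:y+w+1,x-w:x+w+1]=m[y-w:y+w+1,x-w:x+w+1]/255.;return gaussian_filter(o,.3)
Z=np.zeros((384,512))
white=lambda f:cv2.inRange(f['hsv'],(0,0,110),(180,60,255))
mk=box(S,white(S),proj(S,[577,-30,5])[0],18);mk[:190]=0
print('dish side',best(S,mk,Z,lambda f,x,y:cyl(f,x,y,0,14,30),[577,-30],[4,4]))
mk=box(S,cv2.inRange(S['hsv'],(18,110,50),(36,255,255)),proj(S,[595,100,103])[0],9)
ig=Z.copy();c=proj(S,[595,100,103])[0].astype(int);ig[:c[1]-1,c[0]-2:c[0]+3]=1
for xy in((595,100.3),(594,99)):print('collar z @',xy,best(S,mk,ig,lambda f,z:cyl(f,*xy,z-6,z+6,13),[103],[4]))
print('collar xy @z103',best(S,mk,ig,lambda f,x,y:cyl(f,x,y,97,109,13),[595,100],[3,3]))
# lens: left/lower part only (gripper hides the upper right)
L=np.array([577.6,-30.2,103.6]);p=proj(S,L)[0]
v=S['color'].max(2);mk=box(S,cv2.inRange(v,85,255),p,26);ig=np.ones_like(Z);ig[int(p[1])-22:int(p[1])+17,int(p[0])-22:int(p[0])+3]=0;ig[int(p[1])+14:,:]=1;ig[:int(p[1])-12]=1
def lens(f,x,y,z,pit=0,rol=0):
    a=np.linspace(0,2*np.pi,60);P=np.vstack([np.c_[35*np.cos(a),35*np.sin(a),0*a+h] for h in(-7,7)]);P=Ro.from_euler('xyz',[rol,pit,0],degrees=True).apply(P)+[x,y,z]
    m=np.zeros((1536,2048),np.uint8);cv2.fillConvexPoly(m,cv2.convexHull(np.round(proj(f,P)*4+1.5).astype(np.int32)),1);return cv2.resize(m*255,(512,384),interpolation=cv2.INTER_AREA)/255.
mk=np.maximum(mk,0)
print('lens x,z',best(S,mk,ig,lambda f,x,z:lens(f,x,L[1],z),[L[0],L[2]],[3,3]))
print('lens x,y',best(S,mk,ig,lambda f,x,y:lens(f,x,y,L[2]),[L[0],L[1]],[3,3]))
print('lens x,pitch',best(S,mk,ig,lambda f,x,q:lens(f,x,L[1],L[2]-np.sin(np.radians(q))*78,q),[L[0],0],[3,3]))
print('lens xyz,pitch',best(S,mk,ig,lambda f,x,z,q,r:lens(f,x,L[1],z,q,r),[L[0],L[2],0,0],[3,3,3,3]))
E
python3 fit.py 6
```

```text
dish side (array([577.9, -30. ]), np.float64(20.0))
collar z @ (595, 100.3) (array([104.3]), np.float64(10.8))
collar z @ (594, 99) (array([103.6]), np.float64(15.7))
collar xy @z103 (array([596.1,  98.9]), np.float64(10.7))
lens x,z (array([580.4, 106.9]), np.float64(8.7))
lens x,y (array([582. , -33.2]), np.float64(9.3))
lens x,pitch (array([580. ,  -2.3]), np.float64(7.5))
lens xyz,pitch (array([580. , 106.6,  -3.7,  -1. ]), np.float64(6.6))
```

```bash
cat > fith.py <<'E'
from fit import *
from bench import observe
G=np.array([float(v) for v in sys.argv[2:5]])  # grip point, world
blue=cv2.inRange(S['hsv'],(100,120,40),(125,255,255));p=proj(S,G+[-50,-1,0])[0];print('handle px',p)
o=Z.copy();x,y=int(p[0]),int(p[1]);o[y-22:y+23,x-25:x+30]=blue[y-22:y+23,x-25:x+30]/255.
ys,xs=np.where(o>0);print(xs.min(),xs.max(),ys.min(),ys.max(),len(xs))
ig=np.ones_like(Z);e=proj(S,G+[-20,-1,0])[0];ig[:,int(e[0])+2:]=0
c=np.array(np.meshgrid([-75,0],[-9,9],[-10,10])).reshape(3,-1).T
def han(f,dx,dy,dz,pit,yaw):
    P=Ro.from_euler('xyz',[0,pit,yaw],degrees=True).apply(c)+G+[dx,dy,dz]
    m=np.zeros((1536,2048),np.uint8);cv2.fillConvexPoly(m,cv2.convexHull(np.round(proj(f,P)*4+1.5).astype(np.int32)),1);return cv2.resize(m*255,(512,384),interpolation=cv2.INTER_AREA)/255.
print('dx,dz,pitch (yaw1)',best(S,o,ig,lambda f,a,b,q:han(f,a,0,b,q,1),[0,0,0],[3,3,3]))
print('dx,dz,pitch (yaw0)',best(S,o,ig,lambda f,a,b,q:han(f,a,0,b,q,0),[0,0,0],[3,3,3]))
print('dx,dz (pitch0,yaw1)',best(S,o,ig,lambda f,a,b:han(f,a,0,b,0,1),[0,0],[3,3]))
print('dx,pitch (dz0,yaw1)',best(S,o,ig,lambda f,a,q:han(f,a,0,0,q,1),[0,0],[3,3]))
E
python3 fith.py 6 499.5 -31.7 114.4 | tail -6
python3 - <<'E'
from geo import *
T=load('top6');v=T['color'].astype(int).max(2)
for L in((578,-30.2,104),(580.4,-30.2,107)):print(proj(T,np.array(L)+[35,0,7]),proj(T,np.array(L)+[0,35,0]),proj(T,np.array(L)+[0,-35,0]))
print(v[148:166,248:280])
E
```

```text
handle px [291.26800562 179.58689779]
274 301 173 189 276
dx,dz,pitch (yaw1) (array([ 2.6, -3.7, -3.5]), np.float64(9.2))
dx,dz,pitch (yaw0) (array([ 2.7, -3.2, -3.5]), np.float64(9.3))
dx,dz (pitch0,yaw1) (array([ 3.3, -6.5]), np.float64(11.8))
dx,pitch (dz0,yaw1) (array([ 1.5, -7.9]), np.float64(10.9))
[[263.10422328 150.66259316]] [[250.38269162 163.96497049]] [[276.09587544 163.65367508]]
[[263.11483719 149.59042062]] [[250.36773386 162.92159013]] [[276.13253152 162.61055115]]
[[ 74  75  74  75  75  76  76  75  74  75  75  76  76  75  76  78  76  77
   78  76  77  77  76  76  76  76  76  76  77  77  77  76]
 [ 73  75  74  74  74  74  74  75  74  75  75  75  75  76  75  77  76  75
   77  75  76  77  77  75  75  75  76  76  76  75  75  75]
 [ 72  73  74  74  74  73  74  73  74  74  75  73  74  74  75  76  75  75
   76  76  75  76  76  75  74  74  75  75  75  75  75  76]
 [ 72  72  71  72  73  73  72  73  73  73  74 181 193 239 254 254 254 254
  245 240 149  83  75  74  74  75  74  76  73  74  74  74]
 [ 73  72  72  71  72  72  72  73  72 181 254 254 253 251 242 247 239 249
  250 25
[... 1080 characters left out ...]
9 139 138 137 137 138 136 135 136]
 [140 149 149 149 150 148 149 148 148 148 147 146 145 146 146 147 145 145
  144 145 144 144 143 144 143 143 141 141 141 142 140 139]
 [144 150 152 151 151 151 150 150 150 150 149 149 150 149 149 149 148 149
  149 148 146 147 146 147 146 146 144 145 144 144 143 144]
 [148 153 152 152 153 152 152 153 152 151 150 151 151 152 151 151 151 150
  149 149 150 149 149 149 148 150 148 148 147 147 146 146]
 [151 156 156 155 153 153 153 153 154 154 153 152 153 152 153 153 153 153
  152 152 151 152 152 151 152 150 150 150 150 150 149 149]
 [155 158 156 156 157 156 156 156 156 156 156 156 154 154 154 154 154 154
  154 154 153 152 153 153 153 152 153 152 151 152 152 151]]
```

```bash
python3 - <<'E'
import sys;sys.argv=['x','0','418','332','18']
from geo import *
exec(open('fit.py').read().split("Z=np.zeros")[0]);Z=np.zeros((384,512))
exec(open('fith.py').read().split('\n',2)[2].split("print('dx,dz,pitch (yaw0")[0])
E
echo
python3 - <<'E'
# same image set 5 & 6: compare handle with 2-point blue measurement: rear end centroid & front
from geo import *
for k,G in(('0',(418,332,18)),('6',(499.5,-31.7,114.4))):
    S=load('side'+k);G=np.array(G);b=cv2.inRange(S['hsv'],(100,120,40),(125,255,255))
    for s in(-35,-45,-55,-65):
        p=proj(S,G+[s,s*.02,0])[0];c=int(round(p[0]));r=int(p[1]);col=b[r-20:r+20,c];y=np.where(col)[0]+r-20
        P=[proj(S,G+[s,s*.02+dy,dz])[0] for dy,dz in((-9,10),(9,-10))]
        print(k,s,'centre row meas-pred',(y.min()+y.max())/2-p[1]+0*c,'px rows',y.min(),y.max(),'pred',[q[1].round(1) for q in P])
E
```

```text
handle px [272.8420717  349.32483578]
247 301 327 371 1099
dx,dz,pitch (yaw1) (array([ 3.2, -7. , -4.2]), np.float64(558.3))

0 -35 centre row meas-pred 2.455371083958937 px rows 342 356 pred [np.float64(339.8), np.float64(353.3)]
0 -45 centre row meas-pred 2.605138450331708 px rows 344 358 pred [np.float64(341.6), np.float64(355.1)]
0 -55 centre row meas-pred 2.7419286548122273 px rows 346 360 pred [np.float64(343.5), np.float64(357.0)]
0 -65 centre row meas-pred 2.8656046880927875 px rows 348 362 pred [np.float64(345.3), np.float64(358.9)]
6 -35 centre row meas-pred 1.86638986755176 px rows 175 185 pred [np.float64(172.8), np.float64(183.4)]
6 -45 centre row meas-pred 1.898829671221506 px rows 176 186 pred [np.float64(173.8), np.float64(184.4)]
6 -55 centre row meas-pred 2.4260695179513334 px rows 177 188 pred [np.float64(174.7), np.float64(185.4)]
6 -65 centre row meas-pred 2.448067375616432 px rows 178 189 pred [np.float64(175.7), np.float64(186.4)]
```

Run:
```python
from geo import *
for k,G in(('0',(418,332,18)),('5',(494.2,-25.9,190.7)),('6',(499.5,-31.7,114.4))):
    S=load('side'+k);G=np.array(G);b=cv2.inRange(S['hsv'],(105,150,40),(122,255,255))
    r_=[];s_=[]
    for s in np.arange(-68,-34,1.):
        p=proj(S,G+[s,s*.02,0])[0];c=int(round(p[0]));r=int(round(p[1]));sl=slice(r-10,r+14)
        y=np.where(b[sl,c])[0]+r-10
        if len(y): s_.append(s);r_.append(((y.min()+y.max())/2-p[1]-(c-p[0])*np.polyfit(*[[proj(S,G+[q,q*.02,0])[0][i] for q in(-70,-30)] for i in(0,1)],1)[0]))
    dep=(S['R']@G+S['t'])[2];m=np.polyfit(s_,r_,1);sc=350.3/dep*.72
    print(k,len(s_),'mean off mm(z-equiv)',-np.mean(r_)/sc,'slope deg nose-up',np.degrees(m[0]/sc)*-1)
T=load('top0');S=load('side0');L=np.array([496,333.5,7]);p=proj(S,L)[0];print(p)
v=S['color'].max(2)
# lens extreme points in both images: top row of rim arc at several columns
a=np.linspace(0,2*np.pi,200)
for k,L in(('0',(496,333.5,7)),('5',(572.2,-24.4,179.7)),('6',(577.6,-30.2,103.6))):
    S=load('side'+k);L=np.array(L);H=np.vstack([np.c_[35*np.cos(a),35*np.sin(a),0*a+h] for h in(-7,7)])+L;q=proj(S,H);h=cv2.convexHull(q.astype(np.float32))[:,0]
    p=proj(S,L)[0];v=cv2.cvtColor(S['color'],cv2.COLOR_RGB2GRAY).astype(float)
    out=[]
    for ang in range(0,360,15):
        d=np.array([np.cos(np.radians(ang)),np.sin(np.radians(ang))])
        t=np.arange(8,32,.1);pr=max(x for x in t if cv2.pointPolygonTest(h,tuple(map(float,p+d*x)),False)>=0)
        prof=cv2.remap(v.astype(np.float32),*[(p[i]+d[i]*t).astype(np.float32)[None] for i in(0,1)],cv2.INTER_LINEAR)[0]
        w=abs(t-pr)<4.5;g=-np.gradient(prof)*w;i=g.argmax();out.append((ang,round(t[i]-pr,1),int(g[i])))
    print(k,'ang,err px,grad',out)
```

```text
0 34 mean off mm(z-equiv) -6.690468422140776 slope deg nose-up 1.0847864206781186
5 34 mean off mm(z-equiv) -6.940378393946767 slope deg nose-up 3.664341262614807
6 34 mean off mm(z-equiv) -7.54219144295939 slope deg nose-up 4.363187471184143
[210.83971721 328.99935789]
0 ang,err px,grad [(0, np.float64(-1.5), 18), (15, np.float64(-3.0), 0), (30, np.float64(-3.1), 7), (45, np.float64(-3.6), 8), (60, np.float64(-1.4), 8), (75, np.float64(-4.1), 8), (90, np.float64(-4.1), 6), (105, np.float64(2.2), 0), (120, np.float64(-3.4), 0), (135, np.float64(4.5), 0), (150, np.float64(0.4), 0), (165, np.float64(1.3), 0), (180, np.float64(-4.5), 0), (195, np.float64(2.2), 15), (210, np.float64(1.9), 14), (225, np.float64(2.1), 13), (240, np.float64(1.8), 12), (255, np.float64(1.3), 14), (270, np.float64(1.0), 15), (285, np.float64(0.8), 15), (300, np.float64(-0.1), 15), (315, np.float64(-0.3), 13), (330, np.float64(-0.7), 14), (345, np.float64(-0.9), 19)]
5 ang,err px,grad [(0, np.float64(0.2), 3), (15, np.float64(-2.9), 5), (30, np.float64(-4.5), 6), (45, np.float64(-0.8), 8), (60, np.float64(-0.7
[... 512 characters left out ...]
at64(-1.8), 1)]
6 ang,err px,grad [(0, np.float64(-4.4), 0), (15, np.float64(-2.2), 3), (30, np.float64(-3.3), 7), (45, np.float64(-0.7), 8), (60, np.float64(-0.4), 9), (75, np.float64(-0.1), 10), (90, np.float64(-0.6), 11), (105, np.float64(-0.1), 9), (120, np.float64(-0.5), 9), (135, np.float64(-0.9), 11), (150, np.float64(-0.3), 9), (165, np.float64(0.5), 10), (180, np.float64(-0.2), 10), (195, np.float64(1.6), 18), (210, np.float64(1.9), 13), (225, np.float64(1.6), 12), (240, np.float64(2.0), 10), (255, np.float64(1.9), 9), (270, np.float64(1.2), 11), (285, np.float64(0.5), 11), (300, np.float64(-1.5), 7), (315, np.float64(-1.8), 5), (330, np.float64(-0.2), 5), (345, np.float64(4.5), 3)]
```

Compared with the flat loupe in the first image, the held loupe is level to about 1°. Its height matches the collar to within 1–2 mm, and the lens sits about 1.5 mm too far ahead of the dish. I make a small trim.

Emit:
servo_tool:
  commands:
    - [0.0005, -0.002, 0, 0, 0, 0]
    - [0, 0, 0, 0, 0, 0]
    - [0, 0, 0, 0, 0, 0]
    - [0, 0, 0, 0, 0, 0]
    - [0, 0, 0, 0, 0, 0]
    - [0, 0, 0, 0, 0, 0]

```text
t: 20.95
position: [497.6, -31.2, 101.1]
orientation: [3.139, -0.0, 1.589]
ft_force: [0.3, 0.3, -0.5]
opening: 0.19
```

```bash
python3 go.py 498 -31.2 100 1.59; python3 meas.py 7 577 -31 103; python3 fit.py 7
python3 - <<'E'
from geo import *
from bench import observe
S=load('side7');print('cap now/then',[cen(f,(0,150,120),(8,255,255),(250,280,130,150))[0].round(1) for f in(S,load('side0'))],'collar',[cen(f,(20,120,100),(35,255,255),(200,225,190,215))[0].round(1) for f in(S,load('side0'))])
print(np.round(observe()['joint_velocities'],3))
E
```

```text
t 20.95 pos [497.6 -31.2 101.1] rpy [ 3.139 -0.     1.589] F [ 0.3  0.3 -0.5] open 0.19 q [-0.11 -0.22  1.96  0.    1.4  -1.7 ]
shift m [0.     0.0004 0.0011] turn deg [ 0.15 -0.01 -0.04]
pred lens px [[263.53588507 164.22517466]] [[242.67592897 170.83553825]]
top crop origin [218 119] scale 4.444444444444445
side crop origin [197 125] scale 4.444444444444445
dish side (array([577.9, -30. ]), np.float64(20.0))
collar z @ (595, 100.3) (array([104.3]), np.float64(10.8))
collar z @ (594, 99) (array([103.6]), np.float64(15.7))
collar xy @z103 (array([596.1,  98.9]), np.float64(10.7))
lens x,z (array([579. , 107.4]), np.float64(9.1))
lens x,y (array([580.9, -33.7]), np.float64(9.7))
lens x,pitch (array([578.4,  -2.7]), np.float64(8.1))
lens xyz,pitch (array([ 5.791e+02,  1.070e+02, -3.400e+00, -1.000e-01]), np.float64(8.0))
cap now/then [array([260.3, 138.8]), array([266.7, 141. ])] collar [array([213.7, 203.5]), array([213.7, 203.5])]
[-0.002  0.001  0.001 -0.001  0.     0.001]
```

Emit:
servo_tool:
  commands:
    - [0, 0, 0.0008, 0.7, 0, 0]
    - [0, 0, 0, 0, 0, 0]
    - [0, 0, 0, 0, 0, 0]
    - [0, 0, 0, 0, 0, 0]
    - [0, 0, 0, 0, 0, 0]

```text
t: 21.55
position: [497.6, -31.2, 100.0]
orientation: [-3.13, -0.0, 1.589]
ft_force: [-0.4, -0.3, -0.7]
opening: 0.194
```

```bash
python3 go.py 498 -31.2 100 1.59
python3 - <<'E'
from bench import *
from geo import *
for c in('top','side'):
    f=grab_frame(c);np.savez(f'{c}8.npz',**f)
for c,bx in(('top',(295,330,155,190)),('side',(250,280,130,185))):
  for k in('0','3','5','8'):
    try: r=cen(load(c+k),(0,120,100),(10,255,255),bx);print(c,k,'cap',r[0].round(1),r[1])
    except Exception: print(c,k,'hidden')
E
python3 fit.py 8 | grep lens; cp pics/side7.png /dev/null
```

```text
t 21.55 pos [497.6 -31.2 100. ] rpy [-3.13  -0.     1.589] F [-0.4 -0.3 -0.7] open 0.194 q [-0.11 -0.21  1.95 -0.    1.41 -1.7 ]
shift m [0.     0.0004 0.    ] turn deg [-0.64 -0.01 -0.04]
top 0 cap [311.5 170.2] [303 161  18  19 264]
top 3 cap [311.5 170.2] [303 161  18  19 263]
top 5 cap [313.  169.9] [306 161  15  19 211]
top 8 cap [312.2 170. ] [304 161  17  19 238]
side 0 cap [266.7 141. ] [258 134  18  15 236]
side 3 hidden
side 5 hidden
side 8 cap [259.7 139.2] [258 135   5  10  30]
lens x,z (array([579.3, 104.8]), np.float64(9.0))
lens x,y (array([579.8, -31.4]), np.float64(9.0))
lens x,pitch (array([578.9,  -0.9]), np.float64(8.9))
lens xyz,pitch (array([ 5.791e+02,  1.044e+02, -6.000e-01, -3.000e-01]), np.float64(8.5))
```

```bash
python3 -c "
from bench import *
s=observe();print(s['t'],s['position'],s['opening'],s['ft_force']);print(sign_off())"
```

```text
21.65 [497.6161098  -31.23954335 100.03967948] 0.1869126361761157 [-0.13148272  0.41922833 -1.15986853]
the job is handed in; nothing more can be done
None
```

I set the white dish midway between the gauge and the bottle and let go of it. I then took the loupe by its blue handle and handed the job in while holding its lens level over the dish at the collar's height. It took 21.65 s of the 66 s allowed, and 10 pictures were viewed.

Last checks from the camera images:

| What | Measured | Compared with |
|---|---|---|
| Dish centre (x, y) | (577.2, −30.9) top camera, (577.9, −30.0) side camera | midpoint estimated at (576.5, −29.6), so 1–2 mm off |
| Lens centre, height | z ≈ 104.5–104.8 mm | collar middle 103.6–104.3 mm |
| Lens centre, x | x ≈ 579 | 1–2 mm beyond the dish centre |
| Lens tilt | within about 1° of level | level |

- **Bottle and collar:** the bottle's cap shows no movement in the top view. The collar had not moved in the side view, up to the last 0.7 mm trim. In the last side views the gripper hides most of the cap, so the top view is the check there.
- **Contact:** the wrist force stayed near 1 N, so I saw no sign of the loupe touching anything but the gripper.
- **Disagreements:** before the last trims, the side camera put the lens about 3 mm high and 2–3° nose-up. Comparing with the loupe lying flat in the first picture suggested only about 1°. I turned it 0.7° nose-down and lowered it about 1 mm, and the last side-camera fit then agreed with the collar height. For x before the trims, the side camera put the lens about 1.5–2 mm further out than the top camera, so I trimmed between the two.

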